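# Fetch the black tumbler from behind the canisters

### The arm

A 6-joint arm with a two-finger parallel gripper is mounted at the origin on the work surface. World frame = base frame: x ahead of the robot, y to its left, z up, the work surface at z = 0. Lengths are in m, angles in rad, forces in N, time in s.
With the tool pointing down it reaches from about 0.375 to 0.9 m from the base axis. Payload 3.1 kg.
Tool frame: the origin (TCP) lies at the centre of the arm's flange, where the gripper is bolted on; the fingertips stand 182 mm ahead of it and the grasp point (between the pads) lies 164 mm ahead of it; z points along the fingers, y is the line along which they close (so a half turn about z gives the same grasp; the last joint's range is limited). The gripper opens to 87 mm and grips with 3 to 60 N. Pads are 19 mm wide; open, the fingers measure 117 mm over their backs; the gripper's body (75 mm by 190 mm) begins 51 mm behind the grasp point.
Start: joints at [1.117, 0.527, 1.433, -0, 1.181, -0.178], TCP at [0.17, 0.601, 0.405] pointing down, gripper open.
Joint ranges: [-3.08, 3.08], [-0.75, 2.2], [0.22, 2.44], [-1.43, 4.57], [0, 2.65], [-2.85, 2.85]. Speed limits (rad/s): [2.79, 2.79, 3.14, 3.14, 3.14, 3.14].

### API

Orientations are given as a unit quaternion [x, y, z, w].
In Python, from rig import * gives the robot as it stands.
- The arm moves only by the tool move_arm, never from a script. Its argument "commands" is a list that holds one entry, the list of rows, each a list of 6 numbers: the shift along the tool's x, y, z in units of 40 mm (1.0 is 40 mm), then the turn, a rotation vector about the tool's x, y, z in rad. A call has 1 to 12 rows; each row is the pose to reach, as a shift and turn from the pose commanded when the call began, along the tool's axes at that moment; what a row does not reach only later rows make up. A row lasts 1/8 s, in which the tool goes at most 62.5 mm and 10.7 degrees, less where a joint would pass 70% of its speed; a pose out of reach is approached as far as the arm can. A call with a gripper value outside its range is refused whole. "claw" is the closure, from -1 (fully open) to 1 (shut), so that 0 is half open, set as the call begins (left out, the last holds). The fingers move at their own pace and stop on an object; "squeeze" is the grip in N (left out, the last holds). Time passes only in rows, so rows that repeat a pose let the fingers close. It gives the time, the measured TCP pose, the force, the opening and the grip force at its end, in the units of the state.
- get_obs(): the state, without advancing time (a new reading comes with each control period).
- camera(name): name is "side" or "top"; returns a dict with "pixels" (480x640x3 uint8, blue, green, red), "range_z" (480x640 float32, m along the optical axis (not along the pixel's ray), 0 where there is no reading), "camera_matrix" (3x3 intrinsics, pixels), "extrinsics" (4x4, takes a point from world to camera coordinates). Camera axes: x right, y up, looking along -z (the intrinsics and any distortion apply to the point x, -y, -z); pixel columns grow to the right and rows downward; lengths in m; the calibration is good to about 2 mm. A picture is of the moment at which its call begins.
- hand_in(): hands the job in; it is judged then, once.
The state is a dict: "time": time; "q": joint angles; "joint_velocities": joint speeds; "joint_torque": joint torques, N m; "position": TCP position; "tool_rot": TCP orientation; "ft_force": force on the tool from outside, world axes, zero at the start; "moment": the same for the moment, N m; "grip_width": finger opening in m; "grip_force": force on a finger pad.
Only numpy, scipy, OpenCV 4.12 (cv2) and the standard library are available. Lean on these libraries where they do the work, as an engineer would, in place of code of your own. Each camera call takes 0.05 s, during which the arm holds its last target. There are 200 camera calls.

### The job

Set the black tumbler upright in the middle of the coffee scale's round plate: first clear all three canisters out of the caddy and stand them on the wooden tray, and only then take the tumbler out. When it stands on the scale, put each canister back in the caddy in the very place where it stood at the start. Keep the canisters and the tumbler upright throughout, and leave the clear tumbler and the goblet alone.

Things in the scene. Friction and masses are not known exactly. Their poses are not given: they have to be found in the camera images.
- canister_maroon: lidded coffee canister, upright cylinder, dark maroon red body and lid; body 62 mm in diameter, lid 64 mm, top of the lid 100 mm above the origin; on it stands an upright cylindrical pale wooden knob, 26 mm in diameter and 32 mm tall (total height 132 mm). The lid does not come off, so it can be lifted by the knob. 0.2 to 0.45 kg, loose. Origin: centre of the underside, z up its axis. Starts standing in the caddy
- canister_cream: lidded coffee canister, upright cylinder, cream (pale yellow) body and lid; body 62 mm in diameter, lid 64 mm, top of the lid 100 mm above the origin; on it stands an upright cylindrical pale wooden knob, 26 mm in diameter and 32 mm tall (total height 132 mm). The lid does not come off, so it can be lifted by the knob. 0.2 to 0.45 kg, loose. Origin: centre of the underside, z up its axis. Starts standing in the caddy
- canister_teal: lidded coffee canister, upright cylinder, teal (blue-green) body and lid; body 62 mm in diameter, lid 64 mm, top of the lid 100 mm above the origin; on it stands an upright cylindrical pale wooden knob, 26 mm in diameter and 32 mm tall (total height 132 mm). The lid does not come off, so it can be lifted by the knob. 0.2 to 0.45 kg, loose. Origin: centre of the underside, z up its axis. Starts standing in the caddy
- black_tumbler: glossy black glass tumbler, open at the top, 75 mm tall, outside diameter 52 mm at the foot and 58 mm at the rim, wall 3 mm; 0.12 to 0.26 kg, loose. Origin: centre of the underside, z up. Starts in one of the two far places in the caddy, closely hemmed in by the three taller canisters
- caddy: square low caddy, white floor and clear walls, fixed; outside 220 x 220 mm, inside 210 x 210 mm, floor 6 mm thick, walls 5 mm thick and 45 mm high over the table. Origin: centre of its underside on the table; x and y along its sides, x pointing roughly away from the robot. The four places in it lie about 40 mm either way from its centre in x and y, so the vessels stand 80 mm apart; nothing marks them
- tray: brown wooden serving tray, fixed, the empty side area; outside 282 mm along its x and 132 mm along its y, inside 270 x 120 mm, floor 6 mm thick, rim 14 mm high over the table and 6 mm thick. Origin: centre of its underside on the table. Lies to one side of the caddy, left or right
- scale: black coffee scale, fixed, 150 x 130 x 22 mm, with a round steel weighing plate 110 mm in diameter on it whose flat top is 30 mm above the table. Origin: on the table straight under the centre of the plate. Lies on the other side of the caddy from the tray
- clear_tumbler: clear glass tumbler of the same shape as the black one (75 mm tall, 58 mm rim), loose on the table beyond the caddy; to be left alone. Origin: centre of the underside
- goblet: clear glass goblet with a black foot and stem, 140 mm tall, 72 mm in diameter, loose on the table beyond the caddy; to be left alone. Origin: centre of the underside

How it is judged:
On the way, in this order (a step that is already met when the one before it is completed fails the run):
1. all three canisters stand released on the tray, the black tumbler still in its place in the caddy (x of canister_maroon in the frame of tray between -0.12 and 0.12 m and y of canister_maroon in the frame of tray between -0.045 and 0.045 m and z of canister_maroon in the frame of tray between 0.002 and 0.012 m and x of canister_cream in the frame of tray between -0.12 and 0.12 m and y of canister_cream in the frame of tray between -0.045 and 0.045 m and z of canister_cream in the frame of tray between 0.002 and 0.012 m and x of canister_teal in the frame of tray between -0.12 and 0.12 m and y of canister_teal in the frame of tray between -0.045 and 0.045 m and z of canister_teal in the frame of tray between 0.002 and 0.012 m and contact force between the fingers and canister_maroon below 0.2 N and linear speed of each of canister_maroon, canister_cream, canister_teal below 0.02 m/s and angle between each of canister_maroon, canister_cream, canister_teal's own z axis and vertical below 0.1 rad and contact force between the fingers and canister_cream below 0.2 N and contact force between the fingers and canister_teal below 0.2 N and distance of black_tumbler from where it was at the start of the episode below 0.02 m), for 0.2 s.
2. the black tumbler stands released in the middle of the scale's plate, the canisters all still on the tray (horizontal distance between black_tumbler and scale below 0.015 m and z of black_tumbler in the frame of scale between 0.026 and 0.035 m and contact force between the fingers and black_tumbler below 0.2 N and linear speed of black_tumbler below 0.02 m/s and angle between black_tumbler's own z axis and vertical below 0.1 rad and x of canister_maroon in the frame of tray between -0.12 and 0.12 m and y of canister_maroon in the frame of tray between -0.045 and 0.045 m and z of canister_maroon in the frame of tray between 0.002 and 0.012 m and x of canister_cream in the frame of tray between -0.12 and 0.12 m and y of canister_cream in the frame of tray between -0.045 and 0.045 m and z of canister_cream in the frame of tray between 0.002 and 0.012 m and x of canister_teal in the frame of tray between -0.12 and 0.12 m and y of canister_teal in the frame of tray between -0.045 and 0.045 m and z of canister_teal in the frame of tray between 0.002 and 0.012 m), for 0.2 s.
At the end, for the whole second after the job is handed in: The black tumbler stands upright on the scale's plate, its axis within 15 mm of the plate's centre; each canister stands upright within 15 mm of where it itself stood at the start; all are released and at rest (horizontal distance between black_tumbler and scale below 0.015 m and z of black_tumbler in the frame of scale between 0.026 and 0.035 m and contact force between the fingers and black_tumbler below 0.2 N and linear speed of each of black_tumbler, canister_maroon, canister_cream, canister_teal below 0.02 m/s and angle between each of black_tumbler, canister_maroon, canister_cream, canister_teal's own z axis and vertical below 0.1 rad and distance of each of canister_maroon, canister_cream, canister_teal from where it was at the start of the episode below 0.015 m and contact force between the fingers and canister_maroon below 0.2 N and contact force between the fingers and canister_cream below 0.2 N and contact force between the fingers and canister_teal below 0.2 N); the robot touches nothing.
It fails at once if a canister or the black tumbler tipped by more than 0.5 rad (angle between any of canister_maroon, canister_cream, canister_teal, black_tumbler's own z axis and vertical above 0.5 rad).
It fails at once if the clear tumbler or the goblet moved by more than 20 mm (distance of any of clear_tumbler, goblet from where it was at the start of the episode above 0.02 m).
It also fails if it takes over 147 s, if anything falls off the work surface, if the arm or the gripper's body presses on something with over 40 N, if the wrist force passes 120 N, or if a joint passes its speed limit or range.

## Working session

There is one attempt and no reset: what is moved stays moved. The work goes in short steps, Python scripts to look and compute and a tool call to move; the robot and the scene stay as the last step left them, time stands still between calls to the robot, and variables do not carry over. Pictures are saved under pics/ and viewed, at most 14 in all, crops included, and the job is handed in when it is done.

Besides the shell and the picture viewer there is one more tool, called after ">>>" by a JSON object that holds its "method" and its "body", one argument or row to a line. move_arm: Moves the arm, as the interface text tells. Its arguments: {"type":"object","properties":{"commands":{"type":"array","items":{"type":"array","items":{"type":"array","items":{"type":"number"}}}},"claw":{"type":"number"},"squeeze":{"type":"number"}},"required":["commands"]}

```bash
ls; mkdir -p pics; cat > h.py <<'E'
from rig import *
import numpy as np, cv2
def snap(n):
    c=camera(n); return c
def pts(c):
    K=c["camera_matrix"];T=np.linalg.inv(c["extrinsics"]);z=c["range_z"]
    v,u=np.mgrid[0:z.shape[0],0:z.shape[1]]
    x=(u-K[0,2])/K[0,0]*z; y=-(v-K[1,2])/K[1,1]*z
    P=np.stack([x,y,-z,np.ones_like(z)],-1)@T.T
    return P[...,:3]
def ray(c,u,v,h):
    K=c["camera_matrix"];T=np.linalg.inv(c["extrinsics"])
    d=T[:3,:3]@np.array([(u-K[0,2])/K[0,0],-(v-K[1,2])/K[1,1],-1.]);o=T[:3,3]
    return o+d*(h-o[2])/d[2]
E
python3 - <<'E'
from h import *
for n in("top","side"):
    c=snap(n); cv2.imwrite(f"pics/{n}0.png",c["pixels"]); np.savez(f"{n}0.npz",**c)
    T=np.linalg.inv(c["extrinsics"]); print(n,T[:3,3].round(3),T[:3,2].round(3),c["camera_matrix"].round(1).tolist(), c.keys())
o=get_obs(); print({k:np.round(v,3).tolist() for k,v in o.items()})
E
```

```text
pics
top [0.502 0.019 0.872] [-0.154  0.002  0.988] [[457.6, 0.0, 311.7], [0.0, 457.6, 239.2], [0.0, 0.0, 1.0]] dict_keys(['pixels', 'range_z', 'camera_matrix', 'extrinsics'])
side [ 0.458 -0.858  1.022] [-0.141 -0.643  0.752] [[588.2, 0.0, 318.0], [0.0, 588.2, 246.4], [0.0, 0.0, 1.0]] dict_keys(['pixels', 'range_z', 'camera_matrix', 'extrinsics'])
{'time': 0.1, 'q': [1.116, 0.528, 1.434, -0.0, 1.181, -0.178], 'joint_velocities': [-0.001, -0.001, -0.003, -0.002, 0.0, -0.001], 'joint_torque': [-0.0, -44.099, -17.715, 0.063, 0.053, -0.0], 'position': [0.17, 0.601, 0.404], 'tool_rot': [0.137, 0.991, -0.001, -0.0], 'ft_force': [-0.164, 0.553, -0.46], 'moment': [0.025, -0.039, 0.015], 'grip_force': 0.0, 'grip_width': 0.087}
```

View pics/top0.png

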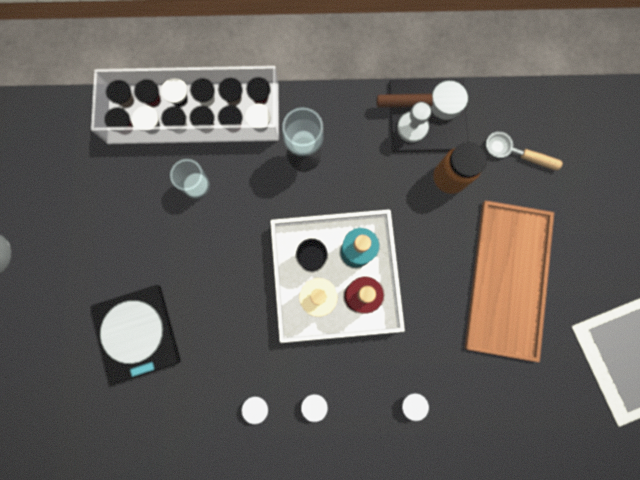

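View pics/side0.png

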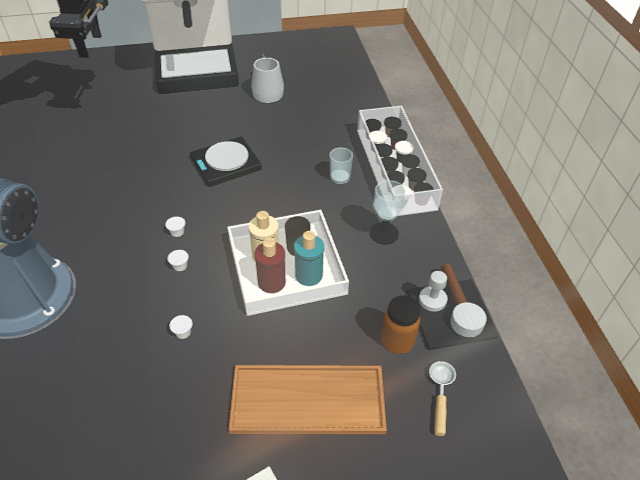

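The top view shows the caddy at about (337,275): the black tumbler is at (312,255), teal at (361,246), cream at (319,297) and maroon at (365,295). The tray is on the right at (511,281) and the scale on the left at (131,332). The side view agrees, and the goblet and clear tumbler stand beyond the caddy.

```bash
cat > meas.py <<'E'
from h import *
def cen(c,m,h,shape="circ"):
    n,l,s,ce=cv2.connectedComponentsWithStats(m.astype(np.uint8))
    out=[]
    for i in range(1,n):
        if s[i,4]<60: continue
        ct=max(cv2.findContours((l==i).astype(np.uint8),0,1)[0],key=len)[:,0]
        w=np.array([ray(c,u,v,h)[:2] for u,v in ct],np.float32)
        if shape=="circ": (x,y),r=cv2.minEnclosingCircle(w); out.append((round(x,4),round(y,4),round(2*r,4),s[i,4]))
        else: out.append((cv2.minAreaRect(w),s[i,4]))
    return out
if __name__=="__main__":
    for n in("top","side"):
        c=dict(np.load(n+"0.npz")); P=pts(c); hsv=cv2.cvtColor(c["pixels"],cv2.COLOR_BGR2HSV)
        roi=(P[...,0]>.3)&(P[...,0]<.68)&(P[...,1]>-.13)&(P[...,1]<.17)
        z=P[...,2]
        print(n,"knob",cen(c,roi&(z>.126)&(z<.15),.132+.006))
        print("lid",cen(c,roi&(z>.099)&(z<.113),.106))
        print("tumbler rim",cen(c,roi&(z>.068)&(z<.09),.081))
        wx=(P[...,1]>.2)&(P[...,0]>.3)&(P[...,0]<.65)&(z<.04)&(z>.02)
        print("plate",cen(c,wx&(hsv[...,2]>150)&(hsv[...,1]<60),.03))
        print("scale",cen(c,wx,.022,"r"))
        t=(hsv[...,0]<18)&(hsv[...,1]>90)&(hsv[...,2]>80)&(P[...,1]<-.15)&(P[...,0]>.3)&(P[...,0]<.7)&(z<.03)
        print("tray",cen(c,t,.014,"r"))
E
python3 meas.py
```

```text
top knob [(0.6084, -0.0642, 0.0269, np.int32(206)), (0.5259, -0.0687, 0.0265, np.int32(210)), (0.5238, 0.0092, 0.0255, np.int32(199))]
lid [(0.6089, -0.0642, 0.0641, np.int32(872)), (0.5262, -0.0688, 0.0637, np.int32(925)), (0.5239, 0.009, 0.0635, np.int32(944))]
tumbler rim [(0.5993, 0.019, 0.058, np.int32(219))]
plate [(0.4708, 0.3467, 0.1113, np.int32(2990))]
scale [(((0.6203925609588623, 0.5965521931648254), (0.05121578276157379, 0.009332277812063694), 4.955775737762451), np.int32(104)), (((0.4657897353172302, 0.34470951557159424), (0.1484062373638153, 0.1293381005525589), 16.93222999572754), np.int32(5340))]
tray [(((0.5537956953048706, -0.3530639708042145), (0.13699118793010712, 0.2851719260215759), 78.96862030029297), np.int32(11070))]
side knob [(0.5257, -0.0008, 0.037, np.int32(123)), (0.6107, -0.0732, 0.0345, np.int32(132)), (0.5293, -0.0778, 0.0341, np.int32(137))]
lid [(0.5264, 0.0023, 0.0684, np.int32(417)), (0.6113, -0.0714, 0.0679, np.int32(443)), (0.5289, -0.0758, 0.0677, np.int32(470))]
tumbler rim [(0.6011, 0.0095, 0.0697, np.int32(213)), (0.5031, -0.0096, 0.0387, np.int32(70)), (0.6097, -0.0774, 0.0616, np.int32(200)), (0.5291, -0.0829, 0.0636, np.int32(210))]
plate [(0.6181, 0.6059, 0.0677, np.int32(134)), (0.4735, 0.3401, 0.1163, np.int32(968))]
scale [(((0.4207201898097992, 0.7034350633621216), (0.04689840227365494, 0.24343082308769226), 89.09249877929688), np.int32(492)), (((0.6070982813835144, 0.623781144618988), (0.05689932033419609, 0.0954400897026062), 61.03401565551758), np.int32(170)), (((0.46802809834480286, 0.33969971537590027), (0.1482841670513153, 0.13084085285663605), 16.796833038330078), np.int32(1462))]
tray [(((0.5545879602432251, -0.3583905100822449), (0.13700810074806213, 0.2839072346687317), 79.12773895263672), np.int32(10439))]
```

>>> {"method": "move_arm", "body": {
  "commands": [
    [[-1.3,-1.35,0.1,0,0,0],[-2.6,-2.7,0.2,0,0,0],[-3.9,-4.1,0.4,0,0,0],[-5.2,-5.5,0.6,0,0,0],[-6.5,-6.8,0.8,0,0,0],[-7.8,-8.2,1.0,0,0,0],[-9.1,-9.6,1.1,0,0,0],[-10.4,-10.9,1.1,0,0,0],[-11.7,-12.3,1.1,0,0,0],[-12.6,-13.2,1.1,0,0,0],[-13.1,-13.7,1.1,0,0,0],[-13.1,-13.7,1.1,0,0,0]]
  ],
  "claw": -0.2
}}

```text
time: 1.6
position: [0.521, -0.0619, 0.3606]
tool_rot: [0.138, 0.99, 0.0, -0.0]
ft_force: [0.2, 0.9, -0.6]
grip_width: 0.0521
grip_force: 0.0
```

```bash
cat > plan.py <<'E'
from h import *
import sys
from scipy.spatial.transform import Rotation as R
# args: x,y,z targets (TCP world) -> tool shift units from present measured pose
o=get_obs(); r=R.from_quat(o["tool_rot"]); p=np.array(o["position"])
print("now",p.round(4),"z tilt",r.as_matrix()[2,2].round(4))
for a in sys.argv[1:]: print(a,(r.inv().apply(np.array(eval(a))-p)/.04).round(2).tolist())
E
python3 plan.py .526,-.069,.294 .526,-.069,.36
python3 - <<'E'
from h import *
o=get_obs()
for n in("top","side"):
    c=snap(n); np.savez(f"{n}1.npz",**c)
    E=c["extrinsics"];K=c["camera_matrix"]
    def pr(p):
        q=E@np.append(p,1); return (K[0,0]*q[0]/-q[2]+K[0,2], K[1,1]*-q[1]/-q[2]+K[1,2])
    from scipy.spatial.transform import Rotation as R
    r=R.from_quat(o["tool_rot"]).as_matrix(); p=np.array(o["position"])
    im=c["pixels"].copy(); S=4
    tips=[p+r@np.array([0,s*.026,.182]) for s in(-1,1)]
    u,v=np.mean([pr(t) for t in tips],0); print(n,u,v)
    u0,v0=int(u)-75,int(v)-60; cr=cv2.resize(im[v0:v0+120,u0:u0+150],None,fx=S,fy=S,interpolation=cv2.INTER_CUBIC)
    for t in tips:
        a,b=pr(t); cv2.drawMarker(cr,(int((a-u0+.5)*S),int((b-v0+.5)*S)),(0,0,255),0,12,1)
    cv2.imwrite(f"pics/{n}1.png",cr)
E
```

```text
now [ 0.521  -0.0619  0.3606] z tilt -1.0
.526,-.069,.294 [-0.17, -0.14, 1.67]
.526,-.069,.36 [-0.17, -0.14, 0.02]
top 365.55264593830486 296.7938044829438
side 263.11052473121356 225.00307098078918
```

View pics/side1.png

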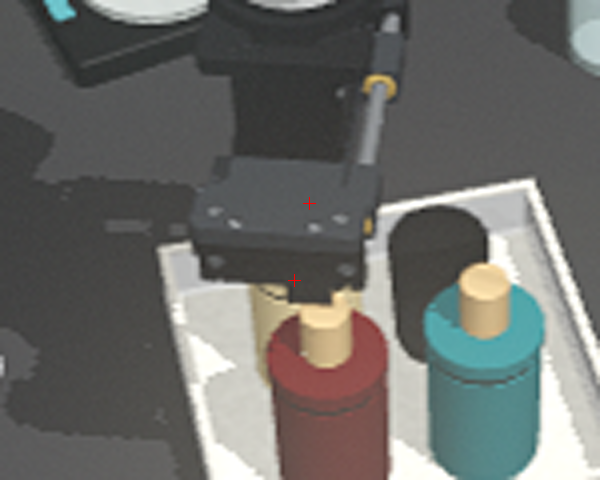

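View pics/top1.png

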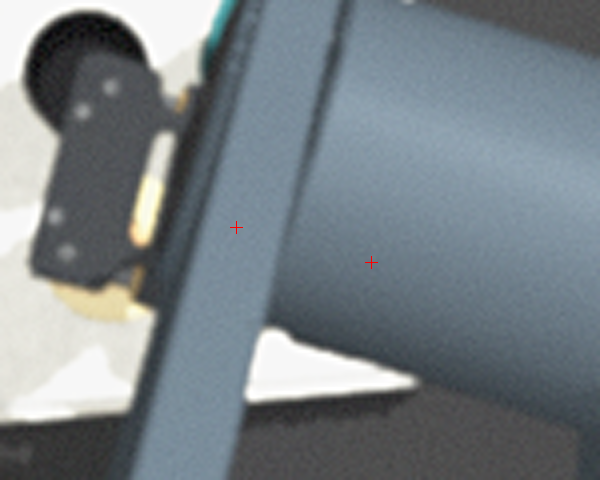

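The side crop shows the fingertip at about (312,298), with the maroon knob top at (325,310). So the fingers need a few mm more in +x, which agrees with the top-camera estimate. The top crop is blocked by the arm.

>>> {"method": "move_arm", "body": {
  "commands": [
    [[-0.1,-0.1,0.4,0,0,0],[-0.17,-0.2,0.8,0,0,0],[-0.17,-0.2,1.1,0,0,0],[-0.17,-0.2,1.4,0,0,0],[-0.17,-0.2,1.55,0,0,0],[-0.17,-0.2,1.65,0,0,0],[-0.17,-0.2,1.65,0,0,0],[-0.17,-0.2,1.65,0,0,0]]
  ]
}}

```text
time: 2.7
position: [0.5249, -0.0695, 0.2953]
tool_rot: [0.137, 0.991, -0.0, 0.0]
ft_force: [0.1, -0.6, 0.4]
grip_width: 0.0523
grip_force: 0.0
```

```bash
python3 - <<'E'
from h import *
c=snap("side"); im=c["pixels"]
cv2.imwrite("pics/side2.png",cv2.resize(im[190:310,190:340],None,fx=5,fy=5,interpolation=cv2.INTER_CUBIC))
E
```

```text
(no output)
```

View pics/side2.png

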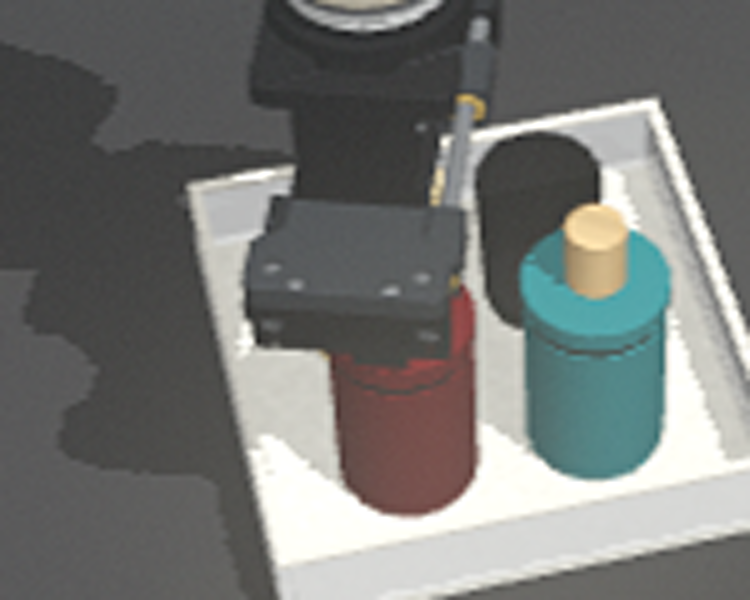

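The finger (centre about column 400) sits on the maroon canister's axis (about 403), just above the lid. I'll close.

>>> {"method": "move_arm", "body": {
  "commands": [
    [[0,0,0,0,0,0],[0,0,0,0,0,0],[0,0,0,0,0,0],[0,0,0,0,0,0],[0,0,0,0,0,0],[0,0,0,0,0,0]]
  ],
  "claw": 1,
  "squeeze": 30
}}

```text
time: 3.5
position: [0.5248, -0.0693, 0.2949]
tool_rot: [0.137, 0.991, 0.0, 0.0]
ft_force: [-0.2, 1.2, 0.9]
grip_width: 0.0255
grip_force: 30.0
```

```bash
python3 plan.py .525,-.0695,.375 .47,-.337,.375 .47,-.337,.306 .47,-.337,.299; python3 - <<'E'
from h import *
for n in("top","side"):
    c=dict(np.load(n+"0.npz"));P=pts(c);m=(P[...,2]>.03)&(P[...,0]<.95)&(P[...,0]>.5)&(P[...,1]<-.12)&(P[...,1]>-.33)
    q=P[m]; print(n,q.min(0),q.max(0),len(q))
E
```

```text
now [ 0.5248 -0.0693  0.2949] z tilt -1.0
.525,-.0695,.375 [-0.01, -0.0, -2.0]
.47,-.337,.375 [-0.51, -6.81, -2.0]
.47,-.337,.306 [-0.5, -6.81, -0.28]
.47,-.337,.299 [-0.5, -6.81, -0.1]
top [ 0.50002839 -0.28711644  0.03003862] [ 0.93601336 -0.12002075  0.11475932] 4090
side [ 0.50008609 -0.29630204  0.03000155] [ 0.9408349  -0.12041436  0.11419065] 3659
```

>>> {"method": "move_arm", "body": {
  "commands": [
    [[0,0,-0.4,0,0,0],[0,0,-1.0,0,0,0],[0,0,-1.6,0,0,0],[0,0,-2.0,0,0,0],[0,-0.4,-2.1,0,0,0],[-0.1,-1.1,-2.1,0,0,0],[-0.2,-1.9,-2.1,0,0,0],[-0.3,-2.8,-2.1,0,0,0],[-0.3,-3.7,-2.1,0,0,0],[-0.4,-4.6,-2.1,0,0,0],[-0.4,-5.4,-2.1,0,0,0],[-0.5,-6.0,-2.1,0,0,0]]
  ]
}}

```text
time: 5.0
position: [0.4773, -0.3076, 0.3776]
tool_rot: [0.138, 0.99, 0.001, -0.001]
ft_force: [0.1, 0.9, -3.4]
grip_width: 0.0256
grip_force: 30.0
```

```bash
python3 plan.py  .47,-.337,.375 .47,-.337,.296 ; python3 - <<'E'
from h import *
for n in("top","side"):
    c=snap(n); cv2.imwrite(f"pics/{n}3.png",c["pixels"])
    P=pts(c)
    hsv=cv2.cvtColor(c["pixels"],cv2.COLOR_BGR2HSV)
    m=((hsv[...,0]<6)|(hsv[...,0]>172))&(hsv[...,1]>120)&(P[...,1]>-.4)&(P[...,1]<0)&(P[...,0]>.4)&(P[...,0]<.6)
    print(n,m.sum(),P[m].min(0),P[m].max(0) if m.any() else 0)
E
```

```text
now [ 0.4773 -0.3076  0.3776] z tilt -1.0
.47,-.337,.375 [-0.03, -0.76, 0.06]
.47,-.337,.296 [-0.03, -0.76, 2.04]
top 98 [ 0.46309263 -0.30575327  0.09763011] [ 0.50704637 -0.21718065  0.27132993]
side 866 [ 0.45019523 -0.3996601  -0.00550964] [ 0.51223721 -0.24517148  0.27354441]
```

View pics/side3.png

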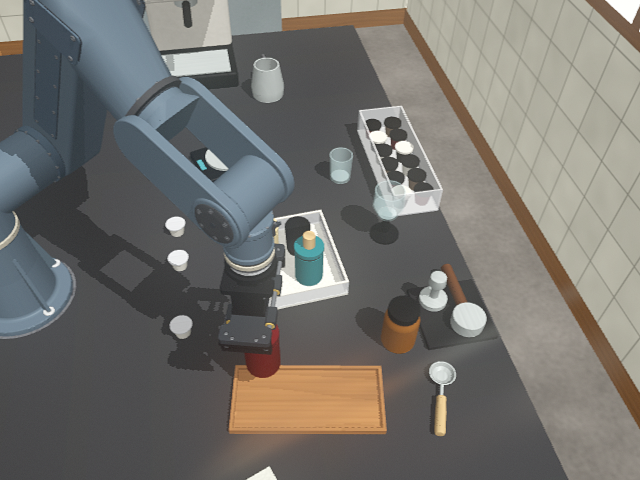

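The side view shows maroon held upright at (263,350), on its way to the near end of the tray.

>>> {"method": "move_arm", "body": {
  "commands": [
    [[0,-0.4,0,0,0,0],[0,-0.7,0,0,0,0],[0,-0.76,0.4,0,0,0],[0,-0.76,0.9,0,0,0],[0,-0.76,1.3,0,0,0],[0,-0.76,1.7,0,0,0],[0,-0.76,1.9,0,0,0],[0,-0.76,2.03,0,0,0],[0,-0.76,2.05,0,0,0],[0,-0.76,2.05,0,0,0]]
  ]
}}

```text
time: 6.35
position: [0.4705, -0.3352, 0.2973]
tool_rot: [0.137, 0.991, -0.0, 0.0]
ft_force: [-0.4, 0.6, -4.1]
grip_width: 0.0249
grip_force: 30.0
```

>>> {"method": "move_arm", "body": {
  "commands": [
    [[0,0,0.02,0,0,0],[0,0,0.04,0,0,0],[0,0,0.06,0,0,0],[0,0,0.06,0,0,0]]
  ]
}}

```text
time: 6.85
position: [0.4705, -0.335, 0.295]
tool_rot: [0.137, 0.991, -0.0, 0.0]
ft_force: [0.2, 0.7, -0.7]
grip_width: 0.0253
grip_force: 30.0
```

```bash
python3 plan.py  .4705,-.335,.345 .6075,-.065,.345 .6075,-.065,.295
```

```text
now [ 0.4705 -0.335   0.295 ] z tilt -1.0
.4705,-.335,.345 [-0.0, 0.0, -1.25]
.6075,-.065,.345 [-1.46, 7.43, -1.25]
.6075,-.065,.295 [-1.46, 7.43, -0.0]
```

>>> {"method": "move_arm", "body": {
  "commands": [
    [[0,0,0,0,0,0],[0,0,0,0,0,0],[0,0,0,0,0,0],[0,0,-0.3,0,0,0],[0,0,-0.8,0,0,0],[0,0,-1.4,0,0,0]]
  ],
  "claw": -0.2
}}

```text
time: 7.6
position: [0.4703, -0.335, 0.3515]
tool_rot: [0.137, 0.991, 0.0, -0.0]
ft_force: [-1.0, -0.4, -0.1]
grip_width: 0.0525
grip_force: 0.0
```

>>> {"method": "move_arm", "body": {
  "commands": [
    [[-0.2,1.0,0,0,0,0],[-0.5,2.4,0,0,0,0],[-0.8,3.8,0,0,0,0],[-1.0,5.2,0,0,0,0],[-1.3,6.4,0,0,0,0],[-1.4,7.2,0,0,0,0],[-1.46,7.43,0,0,0,0],[-1.46,7.43,0.3,0,0,0],[-1.46,7.43,0.7,0,0,0],[-1.46,7.43,1.1,0,0,0],[-1.46,7.43,1.4,0,0,0],[-1.46,7.43,1.4,0,0,0]]
  ]
}}

```text
time: 9.1
position: [0.6069, -0.0653, 0.2928]
tool_rot: [0.138, 0.99, 0.0, -0.002]
ft_force: [-0.2, 0.2, 0.2]
grip_width: 0.0523
grip_force: 0.0
```

```bash
python3 - <<'E'
from h import *
c=snap("side"); im=c["pixels"]
cv2.imwrite("pics/side4.png",cv2.resize(im[190:310,210:360],None,fx=5,fy=5,interpolation=cv2.INTER_CUBIC))
E
```

```text
(no output)
```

View pics/side4.png

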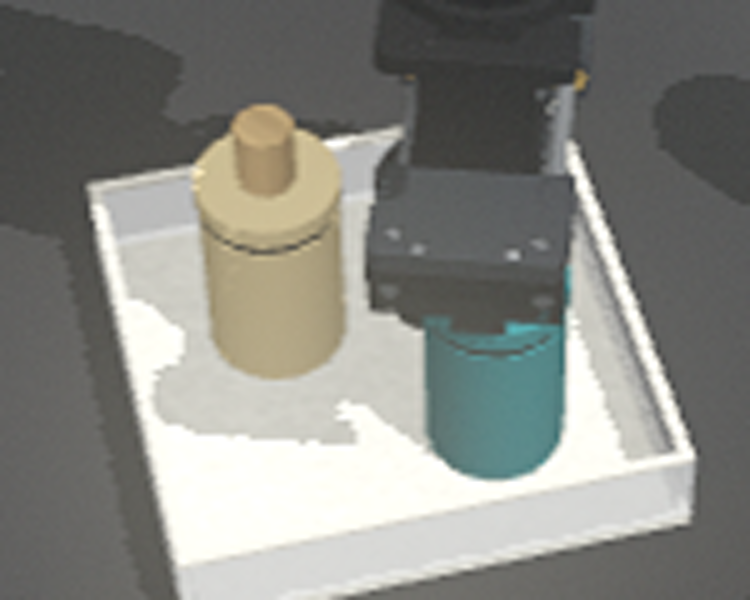

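The fingertip (around column 478) appears slightly toward −x of the teal axis (about 496), so I'll nudge +3 mm and close.

>>> {"method": "move_arm", "body": {
  "commands": [
    [[-0.08,0.02,-0.05,0,0,0],[-0.08,0.02,-0.05,0,0,0]]
  ]
}}

```text
time: 9.4
position: [0.6115, -0.0651, 0.2975]
tool_rot: [0.137, 0.991, -0.0, 0.001]
ft_force: [-0.2, 0.8, -0.0]
grip_width: 0.0524
grip_force: 0.0
```

>>> {"method": "move_arm", "body": {
  "commands": [
    [[0,0,0,0,0,0],[0,0,0,0,0,0],[0,0,0,0,0,0],[0,0,0,0,0,0],[0,0,0,0,0,0],[0,0,0,0,0,0]]
  ],
  "claw": 1
}}

```text
time: 10.15
position: [0.6108, -0.0651, 0.2965]
tool_rot: [0.137, 0.991, -0.0, -0.0]
ft_force: [-0.8, -0.8, 0.1]
grip_width: 0.0253
grip_force: 30.0
```

```bash
python3 plan.py  .61,-.065,.385 .554,-.355,.385 .637,-.371,.385 .637,-.371,.296; python3 - <<'E'
from h import *
c=dict(np.load("top0.npz"));P=pts(c);m=(P[...,2]>.06)&(P[...,0]<.8)&(P[...,0]>.5)&(P[...,1]<-.12)&(P[...,1]>-.33)
q=P[m]; print(q.min(0),q.max(0),len(q))
E
```

```text
now [ 0.6108 -0.0651  0.2965] z tilt -1.0
.61,-.065,.385 [0.02, -0.0, -2.21]
.554,-.355,.385 [-0.61, -7.36, -2.21]
.637,-.371,.385 [-2.71, -7.18, -2.21]
.637,-.371,.296 [-2.71, -7.18, 0.01]
[ 0.72157123 -0.28711644  0.06041542] [ 0.78822476 -0.22173757  0.11475932] 1471
```

>>> {"method": "move_arm", "body": {
  "commands": [
    [[0,0,-0.4,0,0,0],[0,0,-1.0,0,0,0],[0,0,-1.6,0,0,0],[0,0,-2.0,0,0,0],[-0.1,-0.4,-2.1,0,0,0],[-0.4,-1.1,-2.1,0,0,0],[-0.7,-1.9,-2.1,0,0,0],[-1.0,-2.8,-2.1,0,0,0],[-1.4,-3.8,-2.1,0,0,0],[-1.8,-4.8,-2.1,0,0,0],[-2.1,-5.7,-2.1,0,0,0],[-2.4,-6.4,-2.1,0,0,0]]
  ]
}}

```text
time: 11.65
position: [0.6324, -0.3405, 0.379]
tool_rot: [0.138, 0.99, 0.0, -0.001]
ft_force: [0.5, 0.6, -1.9]
grip_width: 0.0251
grip_force: 30.0
```

>>> {"method": "move_arm", "body": {
  "commands": [
    [[-0.2,-0.5,0,0,0,0],[-0.3,-0.75,0,0,0,0],[-0.3,-0.77,0.4,0,0,0],[-0.3,-0.77,0.9,0,0,0],[-0.3,-0.77,1.3,0,0,0],[-0.3,-0.77,1.7,0,0,0],[-0.3,-0.77,1.9,0,0,0],[-0.3,-0.77,2.0,0,0,0],[-0.3,-0.77,2.07,0,0,0],[-0.3,-0.77,2.1,0,0,0],[-0.3,-0.77,2.1,0,0,0]]
  ]
}}

```text
time: 13.02
position: [0.6367, -0.3706, 0.2969]
tool_rot: [0.138, 0.991, -0.0, 0.0]
ft_force: [0.6, -0.8, -2.1]
grip_width: 0.025
grip_force: 30.0
```

>>> {"method": "move_arm", "body": {
  "commands": [
    [[0,0,0.02,0,0,0],[0,0,0.04,0,0,0],[0,0,0.04,0,0,0]]
  ]
}}

```text
time: 13.4
position: [0.6368, -0.3707, 0.2965]
tool_rot: [0.137, 0.991, -0.001, 0.001]
ft_force: [-1.8, 0.3, 5.0]
grip_width: 0.0254
grip_force: 30.0
```

```bash
python3 plan.py  .525,.008,.35 .525,.008,.2955
```

```text
now [ 0.6368 -0.3707  0.2965] z tilt -1.0
.525,.008,.35 [5.27, 8.35, -1.36]
.525,.008,.2955 [5.27, 8.35, 0.01]
```

>>> {"method": "move_arm", "body": {
  "commands": [
    [[0,0,0,0,0,0],[0,0,0,0,0,0],[0,0,0,0,0,0],[0,0,-0.3,0,0,0],[0,0,-0.8,0,0,0],[0,0,-1.4,0,0,0],[0.5,0.9,-1.4,0,0,0],[1.2,2.0,-1.4,0,0,0],[1.9,3.2,-1.4,0,0,0],[2.7,4.4,-1.4,0,0,0],[3.5,5.6,-1.4,0,0,0],[4.2,6.8,-1.4,0,0,0]]
  ],
  "claw": -0.2
}}

```text
time: 14.9
position: [0.5486, -0.0614, 0.3529]
tool_rot: [0.138, 0.99, -0.0, 0.002]
ft_force: [0.4, 1.0, -0.1]
grip_width: 0.0523
grip_force: 0.0
```

```bash
python3 plan.py  .525,.008,.35 .525,.008,.2955
```

```text
now [ 0.5486 -0.0614  0.3529] z tilt -1.0
.525,.008,.35 [1.04, 1.51, 0.07]
.525,.008,.2955 [1.05, 1.51, 1.43]
```

>>> {"method": "move_arm", "body": {
  "commands": [
    [[0.6,0.9,0,0,0,0],[1.0,1.4,0,0,0,0],[1.05,1.51,0,0,0,0],[1.05,1.51,0.3,0,0,0],[1.05,1.51,0.7,0,0,0],[1.05,1.51,1.1,0,0,0],[1.05,1.51,1.35,0,0,0],[1.05,1.51,1.4,0,0,0],[1.05,1.51,1.4,0,0,0]]
  ]
}}

```text
time: 16.02
position: [0.5254, 0.0062, 0.2949]
tool_rot: [0.138, 0.99, -0.0, 0.0]
ft_force: [-0.5, -0.5, -0.7]
grip_width: 0.052
grip_force: 0.0
```

>>> {"method": "move_arm", "body": {
  "commands": [
    [[0,0,0,0,0,0],[0,0,0,0,0,0],[0,0,0,0,0,0],[0,0,0,0,0,0],[0,0,0,0,0,0],[0,0,0,0,0,0]]
  ],
  "claw": 1
}}

```text
time: 16.77
position: [0.5252, 0.0067, 0.2951]
tool_rot: [0.137, 0.991, 0.0, 0.0]
ft_force: [-0.1, 1.0, 1.9]
grip_width: 0.0253
grip_force: 30.0
```

```bash
python3 plan.py .525,.008,.38 .554,-.355,.38 .554,-.355,.2955
```

```text
now [0.5252 0.0067 0.2951] z tilt -1.0
.525,.008,.38 [0.01, 0.03, -2.12]
.554,-.355,.38 [-3.16, -8.5, -2.12]
.554,-.355,.2955 [-3.16, -8.5, -0.01]
```

>>> {"method": "move_arm", "body": {
  "commands": [
    [[0,0,-0.4,0,0,0],[0,0,-1.0,0,0,0],[0,0,-1.6,0,0,0],[0,0,-2.0,0,0,0],[-0.1,-0.4,-2.1,0,0,0],[-0.4,-1.1,-2.1,0,0,0],[-0.8,-2.1,-2.1,0,0,0],[-1.2,-3.2,-2.1,0,0,0],[-1.6,-4.3,-2.1,0,0,0],[-2.0,-5.4,-2.1,0,0,0],[-2.4,-6.5,-2.1,0,0,0],[-2.8,-7.4,-2.1,0,0,0]]
  ]
}}

```text
time: 18.27
position: [0.5511, -0.3117, 0.3772]
tool_rot: [0.138, 0.99, 0.0, -0.001]
ft_force: [1.1, -0.1, -1.6]
grip_width: 0.025
grip_force: 30.0
```

```bash
python3 plan.py .554,-.355,.38 .554,-.355,.2955
```

```text
now [ 0.5511 -0.3117  0.3772] z tilt -1.0
.554,-.355,.38 [-0.37, -1.02, -0.07]
.554,-.355,.2955 [-0.37, -1.02, 2.04]
```

>>> {"method": "move_arm", "body": {
  "commands": [
    [[-0.2,-0.6,0,0,0,0],[-0.35,-0.95,0,0,0,0],[-0.37,-1.02,0.4,0,0,0],[-0.37,-1.02,0.9,0,0,0],[-0.37,-1.02,1.3,0,0,0],[-0.37,-1.02,1.7,0,0,0],[-0.37,-1.02,1.9,0,0,0],[-0.37,-1.02,2.0,0,0,0],[-0.37,-1.02,2.06,0,0,0],[-0.37,-1.02,2.11,0,0,0],[-0.37,-1.02,2.11,0,0,0]]
  ]
}}

```text
time: 19.65
position: [0.5555, -0.3522, 0.2952]
tool_rot: [0.137, 0.991, -0.0, 0.001]
ft_force: [0.0, -0.1, -1.1]
grip_width: 0.0255
grip_force: 29.9
```

```bash
python3 plan.py .599,.018,.30 .599,.018,.23
```

```text
now [ 0.5555 -0.3522  0.2952] z tilt -1.0
.599,.018,.30 [1.48, 9.2, -0.13]
.599,.018,.23 [1.48, 9.2, 1.62]
```

>>> {"method": "move_arm", "body": {
  "commands": [
    [[0,0,0,0,0,0],[0,0,0,0,0,0],[0,0,0,0,0,0],[0,0,-0.3,0,0,0],[0,0,-0.8,0,0,0],[0,0,-1.4,0,0,0],[0.2,0.9,-1.4,0,0,0],[0.4,2.2,-1.4,0,0,0],[0.6,3.5,-1.4,0,0,0],[0.8,4.8,-1.4,0,0,0],[0.9,5.8,-1.4,0,0,0],[1.0,6.0,-1.4,0,0,0]]
  ],
  "claw": -0.2
}}

```text
time: 21.15
position: [0.5825, -0.1077, 0.3515]
tool_rot: [0.136, 0.991, -0.0, 0.001]
ft_force: [0.6, 0.2, 0.3]
grip_width: 0.0523
grip_force: 0.0
```

```bash
python3 - <<'E'
from meas import *
for n in("top","side"):
    c=snap(n); P=pts(c);z=P[...,2]
    cv2.imwrite(f"pics/{n}5.png",c["pixels"])
    roi=(P[...,0]>.4)&(P[...,0]<.7)&(P[...,1]>-.45)&(P[...,1]<-.28)
    print(n,"knob",cen(c,roi&(z>.126)&(z<.15),.138)); print("lid",cen(c,roi&(z>.099)&(z<.113),.106))
E
python3 plan.py .599,.018,.30 .599,.018,.23
```

```text
top knob [(0.6352, -0.3667, 0.0313, np.int32(237)), (0.5536, -0.3507, 0.0262, np.int32(143))]
lid [(0.6575, -0.3833, 0.0287, np.int32(87)), (0.623, -0.3835, 0.0507, np.int32(212)), (0.5539, -0.3616, 0.0572, np.int32(173)), (0.4701, -0.3553, 0.0456, np.int32(89))]
side knob [(0.4753, -0.3407, 0.0309, np.int32(196)), (0.5575, -0.3563, 0.0306, np.int32(194)), (0.6375, -0.3757, 0.0307, np.int32(196))]
lid [(0.475, -0.3397, 0.0662, np.int32(716)), (0.5566, -0.355, 0.0665, np.int32(712)), (0.6375, -0.3747, 0.067, np.int32(706))]
now [ 0.5821 -0.1094  0.3512] z tilt -1.0
.599,.018,.30 [0.46, 3.18, 1.28]
.599,.018,.23 [0.46, 3.18, 3.03]
```

View pics/side5.png

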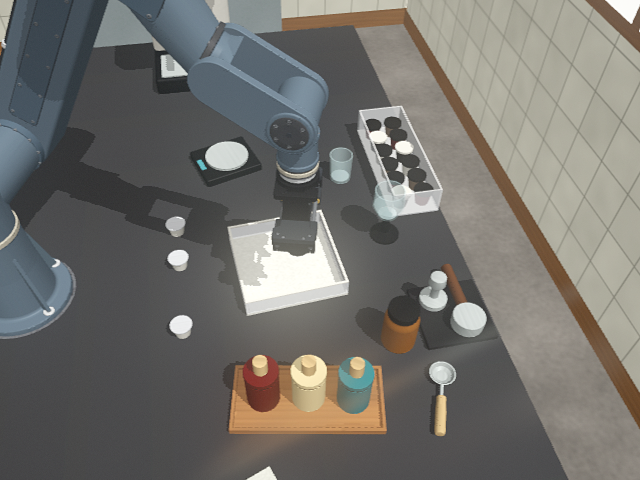

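The side view shows all three canisters upright on the tray at (262,383), (309,383) and (355,385). Before descending I'll check clearance to the goblet.

```bash
python3 - <<'E'
from h import *
c=dict(np.load("side0.npz")); print("gob",ray(c,385,232,0),"clear",ray(c,341,178,0))
c=dict(np.load("top0.npz")); print(ray(c,303,127,.14), ray(c,187,175,.075))
E
python3 plan.py .601,.017,.32 .601,.017,.229
```

```text
gob [0.81412609 0.03181111 0.        ] clear [0.75333486 0.23480543 0.        ]
[0.80732215 0.02857244 0.14      ] [0.74731862 0.23986023 0.075     ]
now [ 0.5821 -0.1094  0.3512] z tilt -1.0
.601,.017,.32 [0.4, 3.17, 0.78]
.601,.017,.229 [0.4, 3.17, 3.05]
```

Clearances are ample.

>>> {"method": "move_arm", "body": {
  "commands": [
    [[0.1,0.8,0,0,0,0],[0.2,1.8,0,0,0,0],[0.3,2.7,0,0,0,0],[0.4,3.1,0,0,0,0],[0.4,3.17,0.4,0,0,0],[0.4,3.17,1.0,0,0,0],[0.4,3.17,1.3,0,0,0],[0.4,3.17,1.3,0,0,0]]
  ],
  "claw": -1
}}

```text
time: 22.25
position: [0.601, 0.0151, 0.297]
tool_rot: [0.138, 0.99, -0.0, -0.002]
ft_force: [-0.0, -0.2, -0.8]
grip_width: 0.0869
grip_force: 0.0
```

```bash
python3 - <<'E'
from h import *
c=snap("side"); im=c["pixels"]
cv2.imwrite("pics/side6.png",cv2.resize(im[180:300,220:370],None,fx=5,fy=5,interpolation=cv2.INTER_CUBIC))
E
python3 plan.py .601,.017,.229
```

```text
now [0.6014 0.0153 0.2979] z tilt -1.0
.601,.017,.229 [0.02, 0.04, 1.72]
```

View pics/side6.png

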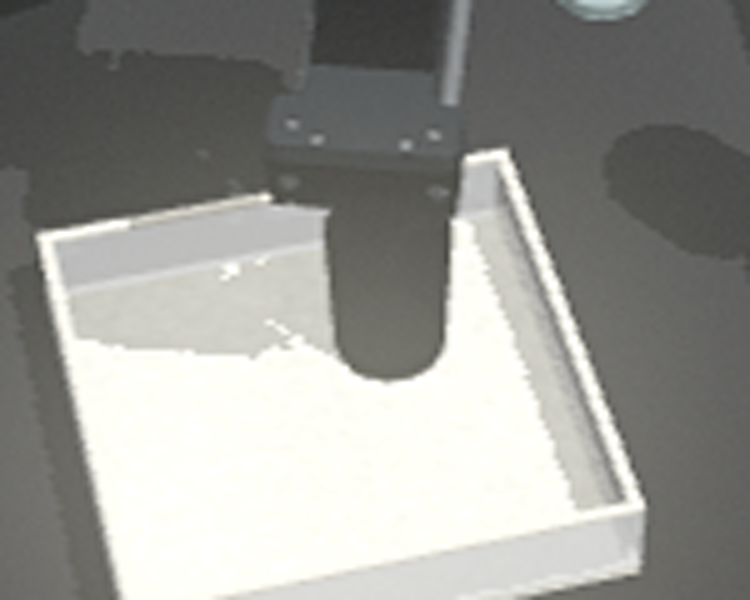

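The tumbler (column 335–447, axis about 390) hangs directly below the gripper. I'll descend.

>>> {"method": "move_arm", "body": {
  "commands": [
    [[0,0.04,0.4,0,0,0],[0,0.04,0.8,0,0,0],[0,0.04,1.1,0,0,0],[0,0.04,1.4,0,0,0],[0,0.04,1.6,0,0,0],[0,0.04,1.7,0,0,0],[0,0.04,1.7,0,0,0]]
  ]
}}

```text
time: 23.18
position: [0.6018, 0.0177, 0.2303]
tool_rot: [0.137, 0.991, -0.0, -0.0]
ft_force: [-0.5, -0.0, -0.6]
grip_width: 0.0868
grip_force: 0.0
```

>>> {"method": "move_arm", "body": {
  "commands": [
    [[0,0,0,0,0,0],[0,0,0,0,0,0],[0,0,0,0,0,0],[0,0,0,0,0,0],[0,0,0,0,0,0],[0,0,0,0,0,0]]
  ],
  "claw": 1,
  "squeeze": 20
}}

```text
time: 23.92
position: [0.6019, 0.0178, 0.2307]
tool_rot: [0.138, 0.991, 0.0, 0.0]
ft_force: [0.3, 0.2, 0.6]
grip_width: 0.0558
grip_force: 19.9
```

```bash
python3 - <<'E'
from h import *
c=snap("side"); im=c["pixels"]
cv2.imwrite("pics/side7.png",cv2.resize(im[180:300,220:370],None,fx=5,fy=5,interpolation=cv2.INTER_CUBIC))
E
python3 plan.py .601,.017,.33 .472,.344,.33 .472,.344,.254
```

```text
now [0.6019 0.0178 0.2307] z tilt -1.0
.601,.017,.33 [0.01, -0.02, -2.48]
.472,.344,.33 [5.34, 6.96, -2.48]
.472,.344,.254 [5.35, 6.96, -0.58]
```

View pics/side7.png

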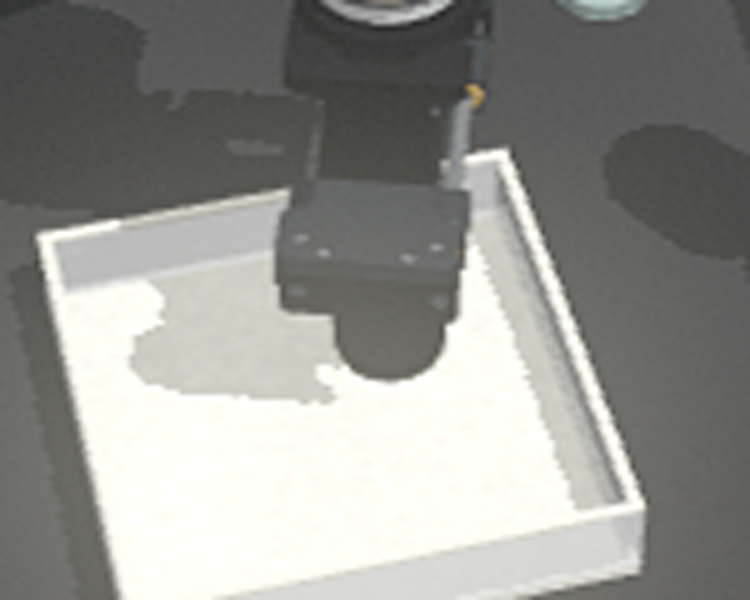

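The tumbler is still upright and in place (foot at (390,380)), and it is gripped (opening 55.8 mm, which matches its diameter). I'll lift and carry it to the scale.

>>> {"method": "move_arm", "body": {
  "commands": [
    [[0,0,-0.3,0,0,0],[0,0,-0.8,0,0,0],[0,0,-1.4,0,0,0],[0,0,-1.9,0,0,0],[0.3,0.4,-2.1,0,0,0],[0.8,1.0,-2.1,0,0,0],[1.5,1.9,-2.1,0,0,0],[2.2,2.9,-2.1,0,0,0],[2.9,3.8,-2.1,0,0,0],[3.6,4.7,-2.1,0,0,0],[4.2,5.5,-2.1,0,0,0],[4.7,6.1,-2.1,0,0,0]]
  ]
}}

```text
time: 25.48
position: [0.485, 0.3059, 0.314]
tool_rot: [0.137, 0.991, -0.0, -0.001]
ft_force: [0.6, 0.1, -0.9]
grip_width: 0.056
grip_force: 20.0
```

```bash
python3 plan.py .472,.344,.33 .472,.344,.265 .472,.344,.2547
```

```text
now [0.485  0.3059 0.314 ] z tilt -1.0
.472,.344,.33 [0.57, 0.83, -0.4]
.472,.344,.265 [0.57, 0.83, 1.23]
.472,.344,.2547 [0.57, 0.83, 1.48]
```

>>> {"method": "move_arm", "body": {
  "commands": [
    [[0.3,0.4,0,0,0,0],[0.5,0.75,0,0,0,0],[0.57,0.83,0.3,0,0,0],[0.57,0.83,0.7,0,0,0],[0.57,0.83,1.0,0,0,0],[0.57,0.83,1.25,0,0,0],[0.57,0.83,1.38,0,0,0],[0.57,0.83,1.44,0,0,0],[0.57,0.83,1.47,0,0,0],[0.57,0.83,1.47,0,0,0]]
  ]
}}

```text
time: 26.72
position: [0.4745, 0.3419, 0.256]
tool_rot: [0.137, 0.991, 0.0, 0.0]
ft_force: [-1.0, -0.2, -1.6]
grip_width: 0.0561
grip_force: 20.0
```

```bash
python3 - <<'E'
from h import *
c=snap("side"); im=c["pixels"]
cv2.imwrite("pics/side8.png",cv2.resize(im[90:210,150:300],None,fx=5,fy=5,interpolation=cv2.INTER_CUBIC))
E

```

```text
(no output)
```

View pics/side8.png

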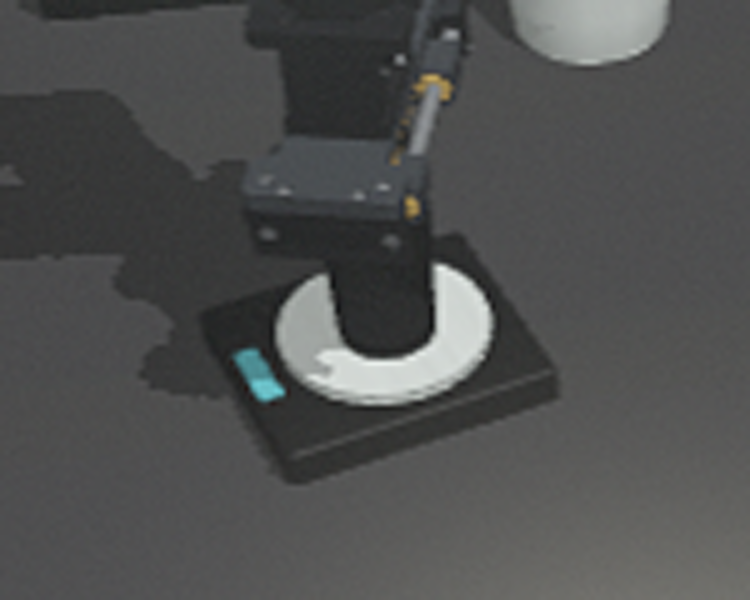

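The tumbler foot centre (about (386,326)) lies on the plate centre (about (384,328)). I'll lower the last 1–2 mm.

>>> {"method": "move_arm", "body": {
  "commands": [
    [[0,0,0.02,0,0,0],[0,0,0.04,0,0,0],[0,0,0.05,0,0,0],[0,0,0.05,0,0,0]]
  ]
}}

```text
time: 27.28
position: [0.4745, 0.3419, 0.2547]
tool_rot: [0.137, 0.991, 0.0, 0.0]
ft_force: [-1.9, -0.7, 5.0]
grip_width: 0.0555
grip_force: 19.9
```

>>> {"method": "move_arm", "body": {
  "commands": [
    [[0,0,0,0,0,0],[0,0,0,0,0,0],[0,0,0,0,0,0],[0,0,0,0,0,0],[0,0,-0.3,0,0,0],[0,0,-0.8,0,0,0],[0,0,-1.5,0,0,0],[0,0,-2.4,0,0,0],[0,0,-2.4,0,0,0]]
  ],
  "claw": -1
}}

```text
time: 28.4
position: [0.4753, 0.3424, 0.3535]
tool_rot: [0.137, 0.991, 0.002, 0.003]
ft_force: [0.9, 0.2, 1.0]
grip_width: 0.0871
grip_force: 0.0
```

```bash
python3 plan.py .5555,-.3522,.352 .5555,-.3522,.2955
```

```text
now [0.4753 0.3424 0.3535] z tilt -1.0
.5555,-.3522,.352 [-6.65, -16.16, -0.01]
.5555,-.3522,.2955 [-6.65, -16.17, 1.41]
```

>>> {"method": "move_arm", "body": {
  "commands": [
    [[-0.4,-1.0,0,0,0,0],[-0.9,-2.2,0,0,0,0],[-1.4,-3.5,0,0,0,0],[-2.0,-4.8,0,0,0,0],[-2.5,-6.1,0,0,0,0],[-3.1,-7.5,0,0,0,0],[-3.7,-8.9,0,0,0,0],[-4.2,-10.2,0,0,0,0],[-4.8,-11.6,0,0,0,0],[-5.3,-12.9,0,0,0,0],[-5.8,-14.1,0,0,0,0],[-6.3,-15.2,0,0,0,0]]
  ],
  "claw": -0.2
}}

```text
time: 29.9
position: [0.5509, -0.3137, 0.349]
tool_rot: [0.138, 0.99, 0.0, -0.001]
ft_force: [0.3, 0.4, 0.2]
grip_width: 0.0522
grip_force: 0.0
```

```bash
python3 plan.py .5555,-.3522,.352 .5555,-.3522,.2955; python3 - <<'E'
from meas import *
for n in("top","side"):
    c=snap(n); P=pts(c);z=P[...,2]; hsv=cv2.cvtColor(c["pixels"],cv2.COLOR_BGR2HSV)
    roi=(P[...,0]>.4)&(P[...,0]<.55)&(P[...,1]>.25)&(P[...,1]<.45)
    print(n,"rim",cen(c,roi&(z>.09)&(z<.113),.105),"plate",cen(c,roi&(z>.02)&(z<.04)&(hsv[...,2]>150)&(hsv[...,1]<60),.03))
E
```

```text
now [ 0.5509 -0.3137  0.349 ] z tilt -1.0
.5555,-.3522,.352 [-0.37, -0.9, -0.08]
.5555,-.3522,.2955 [-0.37, -0.9, 1.34]
top rim [(0.4726, 0.3397, 0.0622, np.int32(414))] plate [(0.4708, 0.3463, 0.1096, np.int32(1390))]
side rim [] plate [(0.5035, 0.3282, 0.072, np.int32(154))]
```

>>> {"method": "move_arm", "body": {
  "commands": [
    [[-0.25,-0.6,0,0,0,0],[-0.37,-0.9,0,0,0,0],[-0.37,-0.92,0.1,0,0,0],[-0.37,-0.92,0.5,0,0,0],[-0.37,-0.92,0.9,0,0,0],[-0.37,-0.92,1.2,0,0,0],[-0.37,-0.92,1.34,0,0,0],[-0.37,-0.92,1.34,0,0,0],[-0.37,-0.92,1.34,0,0,0]]
  ]
}}

```text
time: 31.12
position: [0.5558, -0.3514, 0.2966]
tool_rot: [0.137, 0.991, -0.0, 0.0]
ft_force: [0.5, 0.0, 1.0]
grip_width: 0.0522
grip_force: 0.0
```

>>> {"method": "move_arm", "body": {
  "commands": [
    [[0,0,0,0,0,0],[0,0,0,0,0,0],[0,0,0,0,0,0],[0,0,0,0,0,0],[0,0,0,0,0,0],[0,0,0,0,0,0]]
  ],
  "claw": 1,
  "squeeze": 30
}}

```text
time: 31.88
position: [0.5556, -0.3512, 0.2962]
tool_rot: [0.137, 0.991, -0.0, 0.0]
ft_force: [-0.0, -0.3, 1.9]
grip_width: 0.0251
grip_force: 30.0
```

```bash
python3 plan.py .5252,.0067,.38
```

```text
now [ 0.5556 -0.3512  0.2962] z tilt -1.0
.5252,.0067,.38 [3.17, 8.4, -2.09]
```

>>> {"method": "move_arm", "body": {
  "commands": [
    [[0,0,-0.4,0,0,0],[0,0,-1.0,0,0,0],[0,0,-1.6,0,0,0],[0,0,-2.0,0,0,0],[0.1,0.4,-2.1,0,0,0],[0.4,1.1,-2.1,0,0,0],[0.8,2.1,-2.1,0,0,0],[1.2,3.2,-2.1,0,0,0],[1.6,4.3,-2.1,0,0,0],[2.0,5.4,-2.1,0,0,0],[2.4,6.5,-2.1,0,0,0],[2.8,7.4,-2.1,0,0,0]]
  ]
}}

```text
time: 33.38
position: [0.5271, -0.0331, 0.3794]
tool_rot: [0.137, 0.991, 0.0, -0.001]
ft_force: [0.0, -0.2, -2.5]
grip_width: 0.0256
grip_force: 30.0
```

```bash
python3 plan.py .5252,.0067,.38 .5252,.0067,.2962
```

```text
now [ 0.5271 -0.0331  0.3794] z tilt -1.0
.5252,.0067,.38 [0.32, 0.94, -0.01]
.5252,.0067,.2962 [0.31, 0.94, 2.08]
```

>>> {"method": "move_arm", "body": {
  "commands": [
    [[0.2,0.5,0,0,0,0],[0.3,0.85,0,0,0,0],[0.32,0.94,0.3,0,0,0],[0.32,0.94,0.8,0,0,0],[0.32,0.94,1.3,0,0,0],[0.32,0.94,1.7,0,0,0],[0.32,0.94,1.9,0,0,0],[0.32,0.94,2.0,0,0,0],[0.32,0.94,2.07,0,0,0],[0.32,0.94,2.1,0,0,0],[0.32,0.94,2.1,0,0,0]]
  ]
}}

```text
time: 34.75
position: [0.5264, 0.0038, 0.2964]
tool_rot: [0.137, 0.991, -0.0, 0.0]
ft_force: [0.4, 0.4, -2.2]
grip_width: 0.0253
grip_force: 30.0
```

```bash
python3 plan.py .5252,.0067,.2962
```

```text
now [0.5264 0.0038 0.2964] z tilt -1.0
.5252,.0067,.2962 [0.05, 0.06, 0.0]
```

>>> {"method": "move_arm", "body": {
  "commands": [
    [[0.05,0.06,0,0,0,0],[0.05,0.06,0.02,0,0,0],[0.05,0.06,0.04,0,0,0],[0.05,0.06,0.04,0,0,0]]
  ]
}}

```text
time: 35.25
position: [0.5251, 0.0069, 0.2962]
tool_rot: [0.137, 0.991, 0.0, 0.001]
ft_force: [-2.1, 1.7, 9.3]
grip_width: 0.0252
grip_force: 30.0
```

>>> {"method": "move_arm", "body": {
  "commands": [
    [[0,0,0,0,0,0],[0,0,0,0,0,0],[0,0,0,0,0,0],[0,0,-0.3,0,0,0],[0,0,-0.8,0,0,0],[0,0,-1.4,0,0,0],[0,0,-1.4,0,0,0]]
  ],
  "claw": -0.2
}}

```text
time: 36.12
position: [0.5258, 0.0065, 0.3526]
tool_rot: [0.137, 0.991, -0.0, 0.003]
ft_force: [0.1, -0.9, -0.0]
grip_width: 0.0521
grip_force: 0.0
```

```bash
python3 plan.py .6368,-.3707,.352 .6368,-.3707,.2965
```

```text
now [0.5258 0.0065 0.3526] z tilt -1.0
.6368,-.3707,.352 [-5.24, -8.32, 0.04]
.6368,-.3707,.2965 [-5.23, -8.32, 1.43]
```

>>> {"method": "move_arm", "body": {
  "commands": [
    [[-0.6,-0.9,0,0,0,0],[-1.3,-2.0,0,0,0,0],[-2.0,-3.2,0,0,0,0],[-2.8,-4.4,0,0,0,0],[-3.5,-5.6,0,0,0,0],[-4.2,-6.7,0,0,0,0],[-4.8,-7.6,0,0,0,0],[-5.1,-8.15,0,0,0,0],[-5.24,-8.32,0.1,0,0,0],[-5.24,-8.32,0.5,0,0,0],[-5.24,-8.32,0.8,0,0,0],[-5.24,-8.32,0.8,0,0,0]]
  ]
}}

```text
time: 37.62
position: [0.6356, -0.369, 0.3161]
tool_rot: [0.137, 0.991, 0.001, -0.002]
ft_force: [0.0, -0.4, 0.5]
grip_width: 0.0523
grip_force: 0.0
```

```bash
python3 plan.py .6368,-.3707,.2965
```

```text
now [ 0.6356 -0.369   0.3161] z tilt -1.0
.6368,-.3707,.2965 [-0.04, -0.03, 0.49]
```

>>> {"method": "move_arm", "body": {
  "commands": [
    [[-0.02,-0.04,0.2,0,0,0],[-0.02,-0.04,0.4,0,0,0],[-0.02,-0.04,0.49,0,0,0],[-0.02,-0.04,0.49,0,0,0],[-0.02,-0.04,0.49,0,0,0]]
  ]
}}

```text
time: 38.25
position: [0.6365, -0.3726, 0.2992]
tool_rot: [0.137, 0.991, -0.0, 0.0]
ft_force: [0.5, -0.2, -0.7]
grip_width: 0.0525
grip_force: 0.0
```

>>> {"method": "move_arm", "body": {
  "commands": [
    [[0,0,0,0,0,0],[0,0,0,0,0,0],[0,0,0,0,0,0],[0,0,0,0,0,0],[0,0,0,0,0,0],[0,0,0,0,0,0]]
  ],
  "claw": 1
}}

```text
time: 39.0
position: [0.6365, -0.3723, 0.299]
tool_rot: [0.137, 0.991, 0.0, 0.0]
ft_force: [0.3, 0.9, 0.4]
grip_width: 0.0253
grip_force: 30.0
```

```bash
python3 plan.py .6108,-.0651,.38
```

```text
now [ 0.6365 -0.3723  0.299 ] z tilt -1.0
.6108,-.0651,.38 [2.71, 7.22, -2.02]
```

>>> {"method": "move_arm", "body": {
  "commands": [
    [[0,0,-0.4,0,0,0],[0,0,-1.0,0,0,0],[0,0,-1.6,0,0,0],[0,0,-2.0,0,0,0],[0.1,0.4,-2.1,0,0,0],[0.4,1.2,-2.1,0,0,0],[0.8,2.2,-2.1,0,0,0],[1.2,3.3,-2.1,0,0,0],[1.6,4.4,-2.1,0,0,0],[2.0,5.4,-2.1,0,0,0],[2.4,6.3,-2.1,0,0,0],[2.65,7.0,-2.1,0,0,0]]
  ]
}}

```text
time: 40.5
position: [0.6093, -0.0711, 0.382]
tool_rot: [0.137, 0.991, 0.001, -0.002]
ft_force: [0.3, -0.7, -1.7]
grip_width: 0.0254
grip_force: 30.0
```

>>> {"method": "move_arm", "body": {
  "commands": [
    [[0.06,0.22,0,0,0,0],[0.06,0.22,0.3,0,0,0],[0.06,0.22,0.8,0,0,0],[0.06,0.22,1.3,0,0,0],[0.06,0.22,1.7,0,0,0],[0.06,0.22,1.9,0,0,0],[0.06,0.22,2.0,0,0,0],[0.06,0.22,2.0,0,0,0],[0.06,0.22,2.0,0,0,0]]
  ]
}}

```text
time: 41.62
position: [0.6111, -0.0651, 0.3036]
tool_rot: [0.137, 0.991, -0.0, 0.001]
ft_force: [0.3, 0.1, -1.1]
grip_width: 0.0256
grip_force: 30.0
```

```bash
python3 plan.py .6108,-.0651,.299
```

```text
now [ 0.6111 -0.0651  0.3036] z tilt -1.0
.6108,-.0651,.299 [0.01, -0.0, 0.11]
```

>>> {"method": "move_arm", "body": {
  "commands": [
    [[0,0,0.04,0,0,0],[0,0,0.08,0,0,0],[0,0,0.11,0,0,0],[0,0,0.13,0,0,0],[0,0,0.13,0,0,0]]
  ]
}}

```text
time: 42.25
position: [0.6111, -0.065, 0.2988]
tool_rot: [0.137, 0.991, 0.0, 0.001]
ft_force: [-0.8, 0.5, 5.8]
grip_width: 0.0248
grip_force: 30.1
```

>>> {"method": "move_arm", "body": {
  "commands": [
    [[0,0,0,0,0,0],[0,0,0,0,0,0],[0,0,0,0,0,0],[0,0,-0.3,0,0,0],[0,0,-0.8,0,0,0],[0,0,-1.4,0,0,0],[0,0,-1.4,0,0,0]]
  ],
  "claw": -0.2
}}

```text
time: 43.12
position: [0.6115, -0.0653, 0.3563]
tool_rot: [0.137, 0.991, -0.0, 0.003]
ft_force: [-0.1, -0.4, -0.4]
grip_width: 0.0522
grip_force: 0.0
```

```bash
python3 plan.py .4705,-.335,.352 .4705,-.335,.2955
```

```text
now [ 0.6115 -0.0653  0.3563] z tilt -1.0
.4705,-.335,.352 [1.56, -7.45, 0.1]
.4705,-.335,.2955 [1.57, -7.45, 1.51]
```

>>> {"method": "move_arm", "body": {
  "commands": [
    [[0.2,-1.0,0,0,0,0],[0.5,-2.2,0,0,0,0],[0.8,-3.5,0,0,0,0],[1.0,-4.8,0,0,0,0],[1.2,-6.0,0,0,0,0],[1.4,-6.9,0,0,0,0],[1.56,-7.35,0,0,0,0],[1.56,-7.45,0.2,0,0,0],[1.56,-7.45,0.6,0,0,0],[1.56,-7.45,0.9,0,0,0],[1.56,-7.45,0.9,0,0,0]]
  ]
}}

```text
time: 44.5
position: [0.4697, -0.3335, 0.3159]
tool_rot: [0.137, 0.991, 0.001, -0.001]
ft_force: [-0.4, 0.7, 0.8]
grip_width: 0.0521
grip_force: 0.0
```

```bash
python3 plan.py .4705,-.335,.2955
```

```text
now [ 0.4697 -0.3335  0.3159] z tilt -1.0
.4705,-.335,.2955 [-0.03, -0.03, 0.51]
```

>>> {"method": "move_arm", "body": {
  "commands": [
    [[-0.02,-0.02,0.2,0,0,0],[-0.02,-0.02,0.4,0,0,0],[-0.02,-0.02,0.52,0,0,0],[-0.02,-0.02,0.52,0,0,0],[-0.02,-0.02,0.52,0,0,0]]
  ]
}}

```text
time: 45.12
position: [0.4702, -0.3359, 0.297]
tool_rot: [0.138, 0.99, -0.0, 0.0]
ft_force: [-0.4, 0.1, -0.1]
grip_width: 0.052
grip_force: 0.0
```

>>> {"method": "move_arm", "body": {
  "commands": [
    [[0,0,0,0,0,0],[0,0,0,0,0,0],[0,0,0,0,0,0],[0,0,0,0,0,0],[0,0,0,0,0,0],[0,0,0,0,0,0]]
  ],
  "claw": 1
}}

```text
time: 45.88
position: [0.4702, -0.3356, 0.297]
tool_rot: [0.137, 0.991, 0.0, 0.0]
ft_force: [-0.1, 1.0, 0.9]
grip_width: 0.0253
grip_force: 30.0
```

```bash
python3 plan.py .5248,-.0693,.38
```

```text
now [ 0.4702 -0.3356  0.297 ] z tilt -1.0
.5248,-.0693,.38 [0.5, 6.78, -2.07]
```

>>> {"method": "move_arm", "body": {
  "commands": [
    [[0,0,-0.4,0,0,0],[0,0,-1.0,0,0,0],[0,0,-1.6,0,0,0],[0,0,-2.0,0,0,0],[0.1,0.4,-2.1,0,0,0],[0.1,1.2,-2.1,0,0,0],[0.2,2.2,-2.1,0,0,0],[0.3,3.3,-2.1,0,0,0],[0.3,4.3,-2.1,0,0,0],[0.4,5.2,-2.1,0,0,0],[0.4,6.0,-2.1,0,0,0],[0.5,6.6,-2.1,0,0,0]]
  ]
}}

```text
time: 47.38
position: [0.5221, -0.0738, 0.3801]
tool_rot: [0.137, 0.991, 0.001, -0.001]
ft_force: [0.7, -0.0, -3.5]
grip_width: 0.0254
grip_force: 30.0
```

>>> {"method": "move_arm", "body": {
  "commands": [
    [[0,0.18,0,0,0,0],[0,0.18,0.3,0,0,0],[0,0.18,0.8,0,0,0],[0,0.18,1.3,0,0,0],[0,0.18,1.7,0,0,0],[0,0.18,1.9,0,0,0],[0,0.18,2.0,0,0,0],[0,0.18,2.0,0,0,0],[0,0.18,2.0,0,0,0]]
  ]
}}

```text
time: 48.5
position: [0.525, -0.0695, 0.3014]
tool_rot: [0.137, 0.991, -0.0, 0.001]
ft_force: [-0.8, -1.7, -3.7]
grip_width: 0.0252
grip_force: 30.0
```

```bash
python3 plan.py .5248,-.0693,.297
```

```text
now [ 0.525  -0.0695  0.3014] z tilt -1.0
.5248,-.0693,.297 [0.01, 0.0, 0.11]
```

>>> {"method": "move_arm", "body": {
  "commands": [
    [[0,0,0.04,0,0,0],[0,0,0.08,0,0,0],[0,0,0.11,0,0,0],[0,0,0.13,0,0,0],[0,0,0.13,0,0,0]]
  ]
}}

```text
time: 49.12
position: [0.525, -0.0693, 0.2969]
tool_rot: [0.137, 0.991, -0.0, 0.001]
ft_force: [-0.8, 0.4, 4.5]
grip_width: 0.0254
grip_force: 30.0
```

>>> {"method": "move_arm", "body": {
  "commands": [
    [[0,0,0,0,0,0],[0,0,0,0,0,0],[0,0,0,0,0,0],[0,0,-0.3,0,0,0],[0,0,-0.8,0,0,0],[0,0,-1.4,0,0,0],[-0.1,-1.0,-1.8,0,0,0],[-0.2,-2.4,-1.8,0,0,0],[-0.4,-3.8,-1.8,0,0,0],[-0.5,-5.2,-1.8,0,0,0],[-0.6,-6.2,-1.8,0,0,0],[-0.6,-6.2,-1.8,0,0,0]]
  ],
  "claw": -0.2
}}

```text
time: 50.62
position: [0.4798, -0.3178, 0.3685]
tool_rot: [0.14, 0.99, -0.001, 0.001]
ft_force: [-0.8, -0.0, 0.4]
grip_width: 0.0522
grip_force: 0.0
```

```bash
python3 - <<'E'
from meas import *
for n in("top","side"):
    c=snap(n); P=pts(c);z=P[...,2]; hsv=cv2.cvtColor(c["pixels"],cv2.COLOR_BGR2HSV)
    cv2.imwrite(f"pics/{n}9.png",c["pixels"])
    roi=(P[...,0]>.4)&(P[...,0]<.68)&(P[...,1]>-.13)&(P[...,1]<.17)
    print(n,"knob",cen(c,roi&(z>.126)&(z<.15),.138)); print("lid",cen(c,roi&(z>.099)&(z<.113),.106))
    roi=(P[...,0]>.4)&(P[...,0]<.55)&(P[...,1]>.25)&(P[...,1]<.45)
    print(n,"rim",cen(c,roi&(z>.09)&(z<.113),.105),"plate",cen(c,roi&(z>.02)&(z<.04)&(hsv[...,2]>150)&(hsv[...,1]<60),.03))
E
```

```text
top knob [(0.6089, -0.0624, 0.0269, np.int32(206)), (0.5262, -0.0683, 0.0262, np.int32(207)), (0.5235, 0.0079, 0.0255, np.int32(202))]
lid [(0.6091, -0.0631, 0.064, np.int32(874)), (0.5263, -0.0687, 0.0637, np.int32(933)), (0.5235, 0.0078, 0.0634, np.int32(942))]
top rim [(0.4726, 0.3395, 0.0625, np.int32(409))] plate [(0.4712, 0.3465, 0.1109, np.int32(1623))]
side knob [(0.6108, -0.0722, 0.036, np.int32(131))]
lid [(0.6117, -0.0694, 0.0674, np.int32(434))]
side rim [] plate [(0.4413, 0.3234, 0.0848, np.int32(141))]
```

View pics/top9.png

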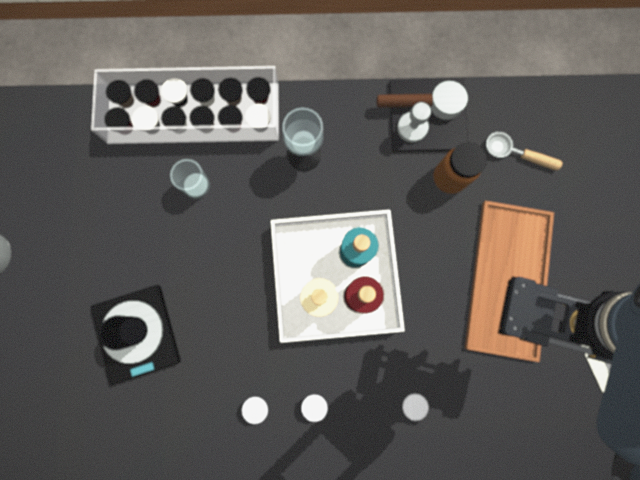

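View pics/side9.png

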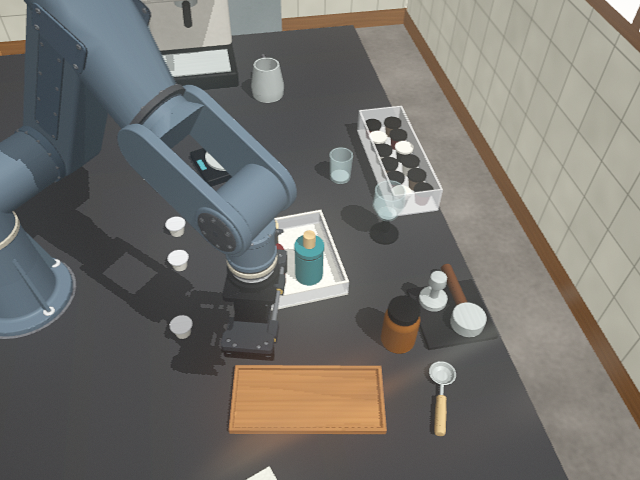

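The top view shows teal (360,246), cream (319,297) and maroon (365,295) back within about 2 mm of their starting places. The black tumbler stands on the plate at about 5 mm off centre, and the arm is clear. I'll hand in.

```bash
python3 -c "
from rig import *
print(hand_in())"
```

```text
the job is handed in; nothing more can be done
None
```

The job is handed in, with no verdict returned: the black tumbler stands upright about 5 mm from the centre of the scale's plate, all three canisters are back within about 2 mm of where they started, and the arm did not go near the clear tumbler or the goblet.

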